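# Fit the hold-down frame on a sample tube rack

### The job

Pick up the blue hold-down frame by its black handle and hang it on the two upright pins of the white tube rack, one pin through each of its end holes. Then press it straight down until it sits fully home and level on both pin collars, which pushes all four capped tubes into the rack, and let go. Be gentle: never press on the rack, its pins or tray with more than 40 N (about 4 kg), and leave the other things on the bench where they are.

Things in the scene. Friction and masses are not known exactly. Their poses are not given: they have to be found in the camera images.
- frame_grip (a point): Centre of the black grip bar of the loose blue frame, 46 mm above the frame's flat underside, over its middle. Bar: 64 mm along x, 16 mm thick along y (grip across this, from above), 20 mm high, 30 mm clear above the plate. Plate 72 (x) x 190 (y) x 6 mm with a 12.5 mm slot along its middle. z up; starts flat on the bench; 0.3 to 0.45 kg.
- frame_hole (a point): Centre, at the underside, of one of the frame's two square end holes, 12.5 x 12.5 mm, at y = +75 mm, x = 0 from the frame's middle; the other is at y = -75 mm. The frame may go on either way round.
- tray: Fixed aluminium tray, 140 mm (x) x 220 mm (y), 20 mm high; origin at the centre of its underside, z up. A white rack, 64 x 200 mm, stands in it, top 50 mm above the origin, parallel to the tray and centred in y, but jammed somewhere in the back half: its middle is +4 to +30 mm from the origin along the tray's x. This offset is not measured: see or feel it. Forces under 40 N do not shift the rack.
- tray_mid (a point): Point 104 mm above the tray's origin, axes as the tray. If the rack stood mid-tray (it stands 4 to 30 mm further along x), this would lie midway between its pins' tips. The steel pins stand at y = +75 and -75 mm, 10 mm thick, edges 0.5 mm bevelled. Their tips are level with this point; each pin is sprung and gives 1 mm per 6 N. Collars, 18 mm wide, stop the frame's underside 40 mm below the tips: fully home, the grip bar's centre is 6 mm above this point.
- tube0 (a joint): How far the capped tube at y = -45 mm on the rack is pushed in: 0 to 0.003 m at the start (cap top 78 to 75 mm above the tray's underside), 0.014 m when the frame is home. Each tube resists with about 2.5 N and stays where it is pushed.
- tube1 (a joint): How far the capped tube at y = -17 mm on the rack is pushed in: 0 to 0.003 m at the start (cap top 78 to 75 mm above the tray's underside), 0.014 m when the frame is home. Each tube resists with about 2.5 N and stays where it is pushed.
- tube2 (a joint): How far the capped tube at y = 17 mm on the rack is pushed in: 0 to 0.003 m at the start (cap top 78 to 75 mm above the tray's underside), 0.014 m when the frame is home. Each tube resists with about 2.5 N and stays where it is pushed.
- tube3 (a joint): How far the capped tube at y = 45 mm on the rack is pushed in: 0 to 0.003 m at the start (cap top 78 to 75 mm above the tray's underside), 0.014 m when the frame is home. Each tube resists with about 2.5 N and stays where it is pushed.
- jar: Bystander: glass clip jar, 90 mm across, 110 mm high; origin at the centre of its underside.
- jug: Bystander: white plastic jug with orange cap, 110 mm across, 190 mm high; origin at the centre of its underside.
- reagent_bottle: Bystander: clear glass bottle with blue cap, 70 mm across, 150 mm high; origin at the centre of its underside.
- tip_box: Bystander: closed pale blue box, 75 x 110 x 50 mm high; origin at the centre of its underside.
- screw_cap: Bystander: red screw cap lying on the bench, 34 mm across, 14 mm high; origin at the centre of its underside.

How it is judged:
By the outcome, as a careful person would: the job done as asked, in the order asked, and still so for the second after the job is handed in, with the robot touching nothing.
It also fails if it takes over 64 s, if anything falls off the work surface, if the arm or the gripper's body presses on something with over 40 N, if the wrist force passes 120 N, or if a joint passes its speed limit or range.

### The arm

A 6-joint arm with a two-finger parallel gripper is mounted at the origin on the work surface. World frame = base frame: x ahead of the robot, y to its left, z up, the work surface at z = 0. Lengths are in mm, angles in degrees, forces in N, time in s.
With the tool pointing down it reaches from about 250 to 775 mm from the base axis. Payload 4 kg.
Tool frame: the origin (TCP) lies midway between the tips of the shut fingers; the grasp point (between the pads) lies 19 mm behind it (robot.grip_point_offset is the distance from the TCP to the grasp point, in mm); z points along the fingers, y is the direction in which the jaws open and shut (so a half turn about z gives the same grasp; the last joint's range is limited). The gripper opens to 94 mm and grips with 3 to 60 N. Pads are 16 mm wide; open, the fingers measure 119 mm over their backs; the gripper's body (75 mm by 177 mm) begins 78 mm behind the grasp point.
Start: joints at [-79.819, 4.996, 78.535, -0, 96.463, -5.907], TCP at [152.415, -528.479, 205.506] pointing down, gripper open.
Joint ranges: [-177.83, 177.83], [-43.37, 116.18], [15.69, 146.23], [-61.86, 241.86], [9.47, 152.12], [-147.06, 147.06]. Speed limits (degrees/s): [159.86, 159.86, 180, 180, 180, 180].

### API

Orientations are given as [roll, pitch, yaw] about the fixed x, y, z axes, in that order (R = Rz(yaw) Ry(pitch) Rx(roll)).
In Python, from cell import robot gives the robot as it stands.
- The arm moves only by the tool send_rows, never from a script. Its argument "moves" is a list of rows, each an object of numbers: "x", "y", "z": the shift along the tool's x, y, z in m; "ax", "ay", "az": the turn, a rotation vector about the tool's x, y, z in degrees; "fingers": the closure, from 0 (fully open) to 1 (shut). A call has 1 to 20 rows; each row shifts and turns the commanded pose from where the row before left it, along the tool's axes as they then stand; what a row does not reach is not made up. A row lasts 1/8 s, in which the tool goes at most 62.5 mm and 10.7 degrees, less where a joint would pass 70% of its speed; a pose out of reach is approached as far as the arm can. A call is refused whole if a number of a shift passes 0.0625 or a number of a turn 10.7, either way. A call with a gripper value outside its range is refused whole. The fingers move at their own pace and stop on an object; the grip force is fixed at half the most. Time passes only in rows, so rows that do not move let the fingers close. It gives the time, the measured TCP pose, the force and the opening at its end, in the units of the state.
- robot.state(): the state, without advancing time (a new reading comes with each control period).
- robot.get_image(name): name is "scene" or "top"; returns (picture, depth): 480x640x3 uint8, red, green, blue; 480x640 float32, mm along the optical axis (not along the pixel's ray), 0 where there is no reading.
- robot.get_calibration(name): a dict with "vertical_fov" (degrees; the focal length in pixels is half the picture's height over the tangent of half this angle, whatever the lens; pixels are square), "cx", "cy" (the principal point, pixels), "extrinsics" (4x4, takes a point from camera to world coordinates). Camera axes: x right, y down, z forward; pixel columns grow to the right and rows downward; lengths in mm; the calibration is good to about 2 mm. A picture is of the moment at which its call begins. get_calibration takes no time and is no camera call.
- robot.finish_job(): hands the job in, once; it reports no verdict.
The state is a dict: "clock": time; "q": joint angles; "qd": joint speeds; "joint_efforts": joint torques, N m; "tool_pos": TCP position; "orientation": TCP orientation; "wrist_force": force on the tool from outside, world axes, zero at the start; "ft_torque": the same for the moment, N m; "finger_gap": opening from 0.0 (shut) to 1.0 (fully open).
Only numpy, scipy, OpenCV 4.12 (cv2) and the standard library are available. Lean on these libraries where they do the work, as an engineer would, in place of code of your own. Each camera call takes 0.05 s, during which the arm holds its last target.

## Working session

There is one attempt and no reset: what is moved stays moved. The work goes in short steps, Python scripts to look and compute and a tool call to move; the robot and the scene stay as the last step left them, time stands still between calls to the robot, and variables do not carry over. Pictures are saved under pics/ and viewed, and the job is handed in when it is done.

Besides the shell and the picture viewer there is one more tool, called after "Call:" in YAML: its name, and indented under it one key for each argument. send_rows: Moves the arm, as the interface text tells. Its arguments: {"type":"object","properties":{"moves":{"type":"array","items":{"type":"object","properties":{"x":{"type":"number"},"y":{"type":"number"},"z":{"type":"number"},"ax":{"type":"number"},"ay":{"type":"number"},"az":{"type":"number"},"fingers":{"type":"number"}}}}},"required":["moves"]}

```bash
mkdir -p pics
cat > h.py <<'E'
import numpy as np,cv2
from cell import robot
def grab(n,tag):
    im,d=robot.get_image(n); c=robot.get_calibration(n)
    cv2.imwrite(f'pics/{tag}.png',im[:,:,::-1]); np.savez(f'pics/{tag}.npz',im=im,d=d,E=np.array(c['extrinsics']),f=240/np.tan(np.radians(c['vertical_fov']/2)),cx=c['cx'],cy=c['cy'])
    return load(tag)
def load(tag): return np.load(f'pics/{tag}.npz')
def pts(L):
    v,u=np.mgrid[0:480,0:640]; d=L['d']
    P=np.stack([(u-L['cx'])/L['f']*d,(v-L['cy'])/L['f']*d,d],-1)
    return P@L['E'][:3,:3].T+L['E'][:3,3]
def ray(L,u,v,z):
    r=L['E'][:3,:3]@np.array([(u-L['cx'])/L['f'],(v-L['cy'])/L['f'],1]); o=L['E'][:3,3]
    return o+r*(z-o[2])/r[2]
def proj(L,p):
    q=L['E'][:3,:3].T@(np.array(p)-L['E'][:3,3]); return q[0]/q[2]*L['f']+L['cx'],q[1]/q[2]*L['f']+L['cy']
E
python3 - <<'E'
from h import *
for n in ('scene','top'):
    L=grab(n,n+'0'); print(n,L['f'],L['cx'],L['cy'],L['E'].round(3).tolist(),(L['d']>0).mean())
print(robot.state(), robot.grip_point_offset)
E
```

```text
scene 465.81493409246815 322.8765135329952 237.92985523432864 [[-0.634, 0.605, -0.482, 1117.524], [0.774, 0.506, -0.381, 462.098], [0.014, -0.615, -0.789, 994.027], [0.0, 0.0, 0.0, 1.0]] 0.9960579427083334
top 594.7569609914488 323.5085098345437 243.69055866483302 [[-0.024, -0.997, 0.079, 421.121], [-1.0, 0.025, 0.016, -5.716], [-0.018, -0.079, -0.997, 1545.335], [0.0, 0.0, 0.0, 1.0]] 0.9959147135416667
{'clock': 0.1, 'q': array([-7.98187655e+01,  5.03440765e+00,  7.86124987e+01, -3.51354600e-04,
        9.64651091e+01, -5.90699648e+00]), 'qd': array([ 0.08744166, -0.05113734, -0.2667197 ,  0.03224254, -0.04781816,
       -0.02695366]), 'joint_efforts': array([ 2.33515282e-03, -3.41253591e+01, -3.03300261e+01,  7.19694025e-02,
        3.04609258e-02, -9.45271449e-05]), 'tool_pos': array([ 152.32314291, -527.97845035,  204.45745567]), 'orientation': array([-1.79888543e+02, -1.11806045e-02,  1.60881809e+01]), 'wrist_force': array([-0.31143461,  0.13570488, -0.08553579]), 'ft_torque': array([-0.00112896,  0.007911  , -0.00581862]), 'finger_gap': 0.9976416621125348} 18.8
```

View pics/scene0.png

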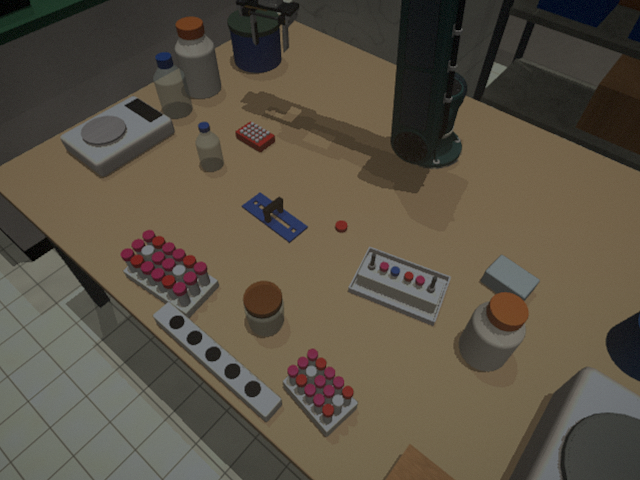

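View pics/top0.png

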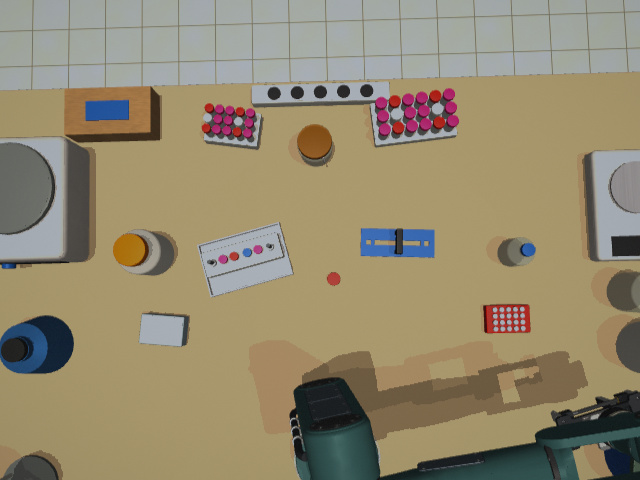

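The top view shows the frame near (398,242) with its grip bar running vertically in the image. The tray is near (246,260), with pin tips at about (211,262) and (269,247). I'll zoom in and measure.

Run:
```python
from h import *
L=load('top0'); S=load('scene0')
a=cv2.resize(L['im'][210:310,185:305],None,fx=6,fy=6,interpolation=cv2.INTER_CUBIC)[:,:,::-1]
b=cv2.resize(L['im'][220:266,352:442],None,fx=6,fy=6,interpolation=cv2.INTER_CUBIC)[:,:,::-1]
c=cv2.resize(S['im'][235:330,340:460],None,fx=6,fy=6,interpolation=cv2.INTER_CUBIC)[:,:,::-1]
cv2.imwrite('pics/a.png',a);cv2.imwrite('pics/b.png',b);cv2.imwrite('pics/c.png',c)
P=pts(L)
hsv=cv2.cvtColor(L['im'],cv2.COLOR_RGB2HSV)
m=((hsv[...,0]>100)&(hsv[...,0]<130)&(hsv[...,1]>120)).astype(np.uint8); m[:,:345]=0;m[:,450:]=0;m[:220]=0;m[270:]=0
cs,_=cv2.findContours(m,0,2); cc=max(cs,key=cv2.contourArea)
r=cv2.minAreaRect(np.vstack([c for c in cs if cv2.contourArea(c)>20])); print('frame rect',r)
bx=cv2.boxPoints(r); W=np.array([ray(L,u,v,6) for u,v in bx]);print(W.round(1)); print(W.mean(0), [np.linalg.norm(W[i]-W[i-1]) for i in range(4)])
e=W[1]-W[0]; 
for i in (0,1): e=W[i+1]-W[i]; print(np.degrees(np.arctan2(e[1],e[0])))
print('frame z',np.median(P[m>0],0))
# grip bar top: height ~56
M=(P[...,2]>48)&(P[...,2]<64)&(np.mgrid[0:480,0:640][1]>380)&(np.mgrid[0:480,0:640][1]<416)&(np.mgrid[0:480,0:640][0]>220)&(np.mgrid[0:480,0:640][0]<266)
print('bar',M.sum(),P[M].mean(0),P[M].min(0),P[M].max(0))
# bystander depths near tray
for u,v in [(211,262),(269,247),(223,259),(258,250),(240,245),(215,285),(250,275),(282,262)]: print((u,v),P[v,u].round(1))
```

```text
frame rect ((397.0, 242.5), (27.0, 72.0), 90.0)
[[ 579.   -78.7    6. ]
 [ 574.2 -265.1    6. ]
 [ 504.1 -262.5    6. ]
 [ 508.7  -76.7    6. ]]
[ 541.48608845 -170.73842639    6.        ] [np.float64(70.26820308920622), np.float64(186.5039872103386), np.float64(70.11750608225456), np.float64(185.8402797555389)]
-91.47914235950809
177.80356375887973
frame z [ 539.67146597 -162.52857523    6.14798657]
bar 176 [ 541.69043916 -170.66017716   55.77787603] [ 510.82285599 -179.16993481   48.11819205] [ 574.30290509 -162.05606033   63.29222807]
(211, 262) [498.2 295.2  93. ]
(269, 247) [531.8 152.5  89.4]
(223, 259) [505.9 268.8  75.6]
(258, 250) [525.7 180.9  80. ]
(240, 245) [541.3 229.2  55.5]
(215, 285) [443.  304.2   1.6]
(250, 275) [466.9 213.3  -2.4]
(282, 262) [498.7 129.1  -1.7]
```

View pics/a.png

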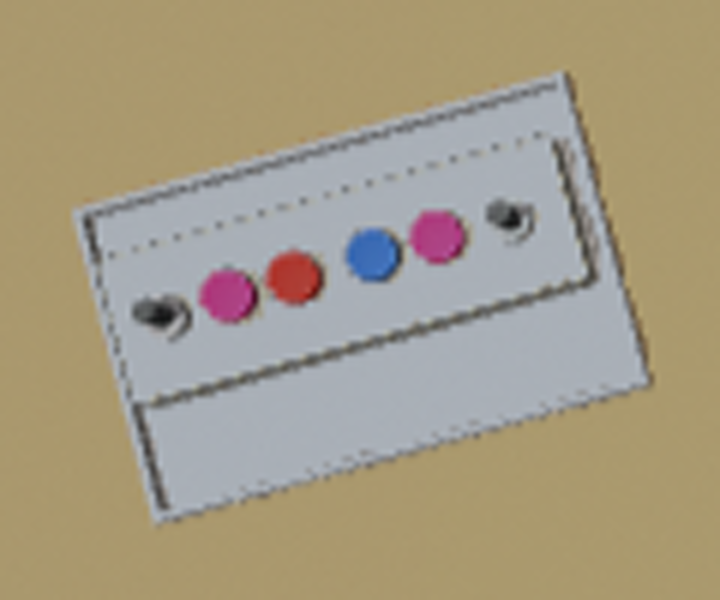

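View pics/b.png

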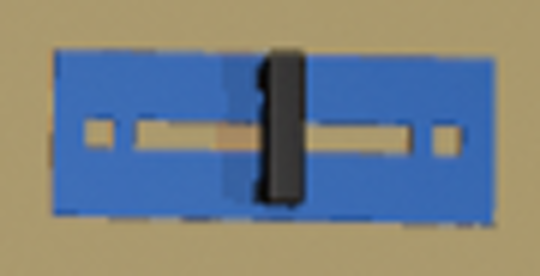

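View pics/c.png

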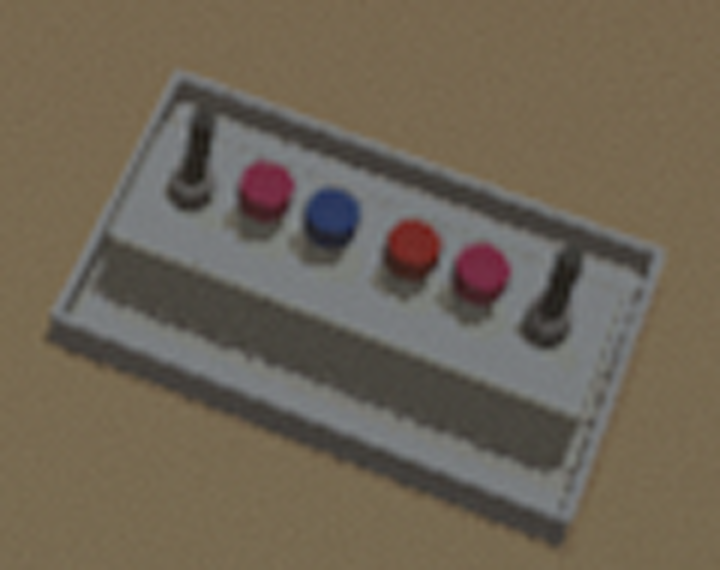

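The zoomed crops show the four caps clearly, and these are better subpixel targets than the pins. The frame's holes and slot are also clear. Next I'll fit the cap, hole and edge positions.

```bash
cat >> h.py <<'E'
def caps(L,box):
    u0,v0,u1,v1=box; sub=L['im'][v0:v1,u0:u1].copy(); k=8
    g=cv2.resize(sub,None,fx=k,fy=k,interpolation=cv2.INTER_CUBIC); hsv=cv2.cvtColor(g,cv2.COLOR_RGB2HSV)
    m=(hsv[...,1]>110).astype(np.uint8); h=hsv[...,0]; m[(h>8)&(h<95)]=0
    cs,_=cv2.findContours(m,0,2); o=[]
    for c in cs:
        A=cv2.contourArea(c)
        if A>15*k*k:
            M=cv2.moments(c); o.append(((M['m10']/M['m00']+.5)/k-.5+u0,(M['m01']/M['m00']+.5)/k-.5+v0,A/k/k))
    return o
E
python3 - <<'E'
from h import *
for n,box in (('top0',(185,210,305,310)),('scene0',(340,235,460,330))):
    L=load(n); o=sorted(caps(L,box)); W=[]
    for c in o:
        w=ray(L,c[0],c[1],76.5); W.append(w); print(n,np.round(c,1),w.round(1))
    W=np.array(W); print('mean',W.mean(0)); d=W[-1]-W[0]; d=d*np.sign(d[1]); print('len',np.linalg.norm(d),'yaw',np.degrees(np.arctan2(-d[0],d[1])))
# frame
for n,box in (('top0',(355,222,440,264)),('scene0',(236,188,312,246))):
    L=load(n); u0,v0,u1,v1=box; k=8
    g=cv2.resize(L['im'][v0:v1,u0:u1],None,fx=k,fy=k,interpolation=cv2.INTER_CUBIC); hsv=cv2.cvtColor(g,cv2.COLOR_RGB2HSV)
    m=((hsv[...,0]>95)&(hsv[...,0]<135)&(hsv[...,1]>110)).astype(np.uint8)
    cv2.imwrite(f'pics/fm_{n}.png',m*255)
    cs,hi=cv2.findContours(m,cv2.RETR_CCOMP,2)
    for c,h in zip(cs,hi[0]):
        A=cv2.contourArea(c)/k/k
        if A>8:
            M=cv2.moments(c); u=(M['m10']/M['m00']+.5)/k-.5+u0; v=(M['m01']/M['m00']+.5)/k-.5+v0
            print(n,'hole' if h[3]>=0 else 'outer',round(A,1),round(u,2),round(v,2),ray(L,u,v,3).round(1))
E
```

```text
top0 [222.7 258.9  56.5] [506.  269.4  76.5]
top0 [233.6 255.9  56.8] [512.9 242.1  76.5]
top0 [246.7 252.1  53.8] [521.5 209.6  76.5]
top0 [257.5 249.1  55.2] [528.4 182.6  76.5]
mean [517.19044359 225.95307832  76.5       ]
len 89.61590860054021 yaw 14.414230873647641
scene0 [383.9 266.3  58.6] [529.5 184.9  76.5]
scene0 [395.  269.9  41.9] [521.2 211.3  76.5]
scene0 [408.3 276.1  62.6] [515.5 245.2  76.5]
scene0 [419.8 280.   61.5] [507.6 271.8  76.5]
mean [518.4451652  228.30801157  76.5       ]
len 89.63800196972385 yaw 14.100100560121986
top0 outer 1580.4 397.07 242.6 [ 541.4 -171.3    3. ]
top0 hole 28.6 426.01 243.07 [ 538.3 -246.2    3. ]
top0 hole 28.3 368.09 241.86 [545.2 -96.3   3. ]
scene0 outer 548.4 287.23 226.04 [ 542.5 -118.2    3. ]
scene0 hole 21.0 293.09 230.12 [542.9 -96.3   3. ]
scene0 outer 355.8 256.94 205.48 [ 541.5 -234.8    3. ]
scene0 hole 17.9 255.35 202.39 [ 535.9 -246.5    3. ]
```

Call:
send_rows:
  moves:
    - {"az": 9.35}
    - {"az": 9.38}
    - {"x": 0.031,"y": -0.0312}
    - {"x": 0.031,"y": -0.0312}
    - {"x": 0.031,"y": -0.0312}
    - {"x": 0.031,"y": -0.0312}
    - {"x": 0.031,"y": -0.0312}
    - {"x": 0.031,"y": -0.0312}
    - {"x": 0.031,"y": -0.0312}
    - {"x": 0.031,"y": -0.0312}
    - {"x": 0.031,"y": -0.0312}
    - {"x": 0.031,"y": -0.0312}
    - {"x": 0.031,"y": -0.0312}
    - {"x": 0.031,"y": -0.0312}
    - {}
    - {}

```text
validation failed for argument at $.mo...
```

Call:
send_rows:
  moves:
    - {"az": 9.35,"fingers": 0}
    - {"az": 9.38,"fingers": 0}
    - {"x": 0.031,"y": -0.0312,"fingers": 0}
    - {"x": 0.031,"y": -0.0312,"fingers": 0}
    - {"x": 0.031,"y": -0.0312,"fingers": 0}
    - {"x": 0.031,"y": -0.0312,"fingers": 0}
    - {"x": 0.031,"y": -0.0312,"fingers": 0}
    - {"x": 0.031,"y": -0.0312,"fingers": 0}
    - {"x": 0.031,"y": -0.0312,"fingers": 0}
    - {"x": 0.031,"y": -0.0312,"fingers": 0}
    - {"x": 0.031,"y": -0.0312,"fingers": 0}
    - {"x": 0.031,"y": -0.0312,"fingers": 0}
    - {"x": 0.031,"y": -0.0312,"fingers": 0}
    - {"x": 0.031,"y": -0.0312,"fingers": 0}
    - {"x": 0,"fingers": 0}
    - {"x": 0,"fingers": 0}

```text
validation failed for argument at $.mo...
```

Still refused. I'll send a complete row to see whether every field is required.

Call:
send_rows:
  moves:
    - {"x": 0,"y": 0,"z": 0,"ax": 0,"ay": 0,"az": 9.35,"fingers": 0}
    - {"x": 0,"y": 0,"z": 0,"ax": 0,"ay": 0,"az": 9.38,"fingers": 0}

```text
clock: 0.35
tool_pos: [152.4, -528.1, 204.8]
orientation: [-179.9, 0.0, -3.0]
wrist_force: [0.2, -0.1, -0.1]
finger_gap: 1.0
```

Call:
send_rows:
  moves:
    - {"x": 0.031,"y": -0.0312,"z": 0,"ax": 0,"ay": 0,"az": 0,"fingers": 0}
    - {"x": 0.031,"y": -0.0312,"z": 0,"ax": 0,"ay": 0,"az": 0,"fingers": 0}
    - {"x": 0.031,"y": -0.0312,"z": 0,"ax": 0,"ay": 0,"az": 0,"fingers": 0}
    - {"x": 0.031,"y": -0.0312,"z": 0,"ax": 0,"ay": 0,"az": 0,"fingers": 0}
    - {"x": 0.031,"y": -0.0312,"z": 0,"ax": 0,"ay": 0,"az": 0,"fingers": 0}
    - {"x": 0.031,"y": -0.0312,"z": 0,"ax": 0,"ay": 0,"az": 0,"fingers": 0}
    - {"x": 0.031,"y": -0.0312,"z": 0,"ax": 0,"ay": 0,"az": 0,"fingers": 0}
    - {"x": 0.031,"y": -0.0312,"z": 0,"ax": 0,"ay": 0,"az": 0,"fingers": 0}
    - {"x": 0.031,"y": -0.0312,"z": 0,"ax": 0,"ay": 0,"az": 0,"fingers": 0}
    - {"x": 0.031,"y": -0.0312,"z": 0,"ax": 0,"ay": 0,"az": 0,"fingers": 0}
    - {"x": 0.031,"y": -0.0312,"z": 0,"ax": 0,"ay": 0,"az": 0,"fingers": 0}
    - {"x": 0.031,"y": -0.0312,"z": 0,"ax": 0,"ay": 0,"az": 0,"fingers": 0}
    - {"x": 0,"y": 0,"z": 0,"ax": 0,"ay": 0,"az": 0,"fingers": 0}
    - {"x": 0,"y": 0,"z": 0,"ax": 0,"ay": 0,"az": 0,"fingers": 0}

```text
clock: 2.1
tool_pos: [540.7, -171.8, 204.9]
orientation: [180.0, 0.1, -2.6]
wrist_force: [-0.1, 0.2, -0.6]
finger_gap: 0.996
```

Call:
send_rows:
  moves:
    - {"x": 0,"y": 0,"z": 0.03,"ax": 0,"ay": 0,"az": 0,"fingers": 0}
    - {"x": 0,"y": 0,"z": 0.03,"ax": 0,"ay": 0,"az": 0,"fingers": 0}
    - {"x": 0,"y": 0,"z": 0.03,"ax": 0,"ay": 0,"az": 0,"fingers": 0}
    - {"x": 0,"y": 0,"z": 0.03,"ax": 0,"ay": 0,"az": 0,"fingers": 0}
    - {"x": 0,"y": 0,"z": 0.025,"ax": 0,"ay": 0,"az": 0,"fingers": 0}
    - {"x": 0,"y": 0,"z": 0.02,"ax": 0,"ay": 0,"az": 0,"fingers": 0}
    - {"x": 0,"y": 0,"z": 0.012,"ax": 0,"ay": 0,"az": 0,"fingers": 0}
    - {"x": 0,"y": 0,"z": 0,"ax": 0,"ay": 0,"az": 0,"fingers": 0}
    - {"x": 0,"y": 0,"z": 0,"ax": 0,"ay": 0,"az": 0,"fingers": 0}

```text
clock: 3.22
tool_pos: [541.8, -172.3, 29.6]
orientation: [180.0, -0.1, -2.7]
wrist_force: [0.0, 0.4, -0.0]
finger_gap: 1.0
```

Call:
send_rows:
  moves:
    - {"x": 0,"y": 0,"z": 0,"ax": 0,"ay": 0,"az": 0,"fingers": 1}
    - {"x": 0,"y": 0,"z": 0,"ax": 0,"ay": 0,"az": 0,"fingers": 1}
    - {"x": 0,"y": 0,"z": 0,"ax": 0,"ay": 0,"az": 0,"fingers": 1}
    - {"x": 0,"y": 0,"z": 0,"ax": 0,"ay": 0,"az": 0,"fingers": 1}
    - {"x": 0,"y": 0,"z": 0,"ax": 0,"ay": 0,"az": 0,"fingers": 1}
    - {"x": 0,"y": 0,"z": 0,"ax": 0,"ay": 0,"az": 0,"fingers": 1}
    - {"x": 0,"y": 0,"z": 0,"ax": 0,"ay": 0,"az": 0,"fingers": 1}
    - {"x": 0,"y": 0,"z": 0,"ax": 0,"ay": 0,"az": 0,"fingers": 1}

```text
clock: 4.22
tool_pos: [541.3, -171.5, 28.5]
orientation: [-180.0, -0.0, -2.6]
wrist_force: [0.3, 3.5, 0.4]
finger_gap: 0.185
```

Call:
send_rows:
  moves:
    - {"x": 0,"y": 0,"z": -0.01,"ax": 0,"ay": 0,"az": 0,"fingers": 1}
    - {"x": 0,"y": 0,"z": -0.02,"ax": 0,"ay": 0,"az": 0,"fingers": 1}
    - {"x": 0,"y": 0,"z": -0.02,"ax": 0,"ay": 0,"az": 0,"fingers": 1}
    - {"x": 0,"y": 0,"z": -0.02,"ax": 0,"ay": 0,"az": 0,"fingers": 1}
    - {"x": 0,"y": 0,"z": -0.02,"ax": 0,"ay": 0,"az": 0,"fingers": 1}
    - {"x": 0,"y": 0,"z": -0.02,"ax": 0,"ay": 0,"az": 0,"fingers": 1}
    - {"x": 0,"y": 0,"z": -0.02,"ax": 0,"ay": 0,"az": 0,"fingers": 1}
    - {"x": 0,"y": 0,"z": -0.02,"ax": 0,"ay": 0,"az": 0,"fingers": 1}
    - {"x": 0,"y": 0,"z": -0.01,"ax": 0,"ay": 0,"az": 0,"fingers": 1}
    - {"x": 0,"y": 0,"z": 0,"ax": 0,"ay": 0,"az": 0,"fingers": 1}

```text
clock: 5.48
tool_pos: [541.5, -171.7, 188.9]
orientation: [180.0, -0.1, -2.6]
wrist_force: [0.4, -0.0, -4.8]
finger_gap: 0.167
```

Call:
send_rows:
  moves:
    - {"x": -0.001,"y": -0.01,"z": 0,"ax": 0,"ay": 0,"az": 0,"fingers": 1}
    - {"x": -0.0023,"y": -0.02,"z": 0,"ax": 0,"ay": 0,"az": 0,"fingers": 1}
    - {"x": -0.003,"y": -0.028,"z": 0,"ax": 0,"ay": 0,"az": 0,"fingers": 1}
    - {"x": -0.003,"y": -0.028,"z": 0,"ax": 0,"ay": 0,"az": 0,"fingers": 1}
    - {"x": -0.003,"y": -0.028,"z": 0,"ax": 0,"ay": 0,"az": 0,"fingers": 1}
    - {"x": -0.003,"y": -0.028,"z": 0,"ax": 0,"ay": 0,"az": 0,"fingers": 1}
    - {"x": -0.003,"y": -0.028,"z": 0,"ax": 0,"ay": 0,"az": 0,"fingers": 1}
    - {"x": -0.003,"y": -0.028,"z": 0,"ax": 0,"ay": 0,"az": 0,"fingers": 1}
    - {"x": -0.003,"y": -0.028,"z": 0,"ax": 0,"ay": 0,"az": 0,"fingers": 1}
    - {"x": -0.003,"y": -0.028,"z": 0,"ax": 0,"ay": 0,"az": 0,"fingers": 1}
    - {"x": -0.003,"y": -0.028,"z": 0,"ax": 0,"ay": 0,"az": 0,"fingers": 1}
    - {"x": -0.003,"y": -0.028,"z": 0,"ax": 0,"ay": 0,"az": 0,"fingers": 1}
    - {"x": -0.003,"y": -0.028,"z": 0,"ax": 0,"ay": 0,"az": 0,"fingers": 1}
    - {"x": -0.003,"y": -0.028,"z": 0,"ax": 0,"ay": 0,"az": 0,"fingers": 1}
    - {"x": -0.002,"y": -0.02,"z": 0,"ax": 0,"ay": 0,"az": 0,"fingers": 1}
    - {"x": -0.001,"y": -0.01,"z": 0,"ax": 0,"ay": 0,"az": -5,"fingers": 1}
    - {"x": 0,"y": 0,"z": 0,"ax": 0,"ay": 0,"az": -7,"fingers": 1}
    - {"x": 0,"y": 0,"z": 0,"ax": 0,"ay": 0,"az": -4.94,"fingers": 1}
    - {"x": 0,"y": 0,"z": 0,"ax": 0,"ay": 0,"az": 0,"fingers": 1}
    - {"x": 0,"y": 0,"z": 0,"ax": 0,"ay": 0,"az": 0,"fingers": 1}

```text
clock: 7.98
tool_pos: [517.0, 226.1, 188.3]
orientation: [180.0, 0.0, 14.2]
wrist_force: [0.2, -1.0, -4.2]
finger_gap: 0.168
```

Run:
```python
from h import *
for n in ('scene','top'): grab(n,n+'1')
L=load('top1');S=load('scene1')
cv2.imwrite('pics/a1.png',cv2.resize(L['im'][210:310,175:305],None,fx=6,fy=6,interpolation=cv2.INTER_CUBIC)[:,:,::-1])
cv2.imwrite('pics/c1.png',cv2.resize(S['im'][205:330,330:460],None,fx=4.6,fy=4.6,interpolation=cv2.INTER_CUBIC)[:,:,::-1])
s=robot.state();print(s['clock'],s['tool_pos'],s['orientation'],s['wrist_force'],s['finger_gap'])
```

```text
8.075 [517.13372863 225.9570536  188.37982857] [1.79994745e+02 1.07620602e-02 1.42532752e+01] [-0.25777482  0.73613974 -4.38181684] 0.16959135189942487
```

View pics/a1.png

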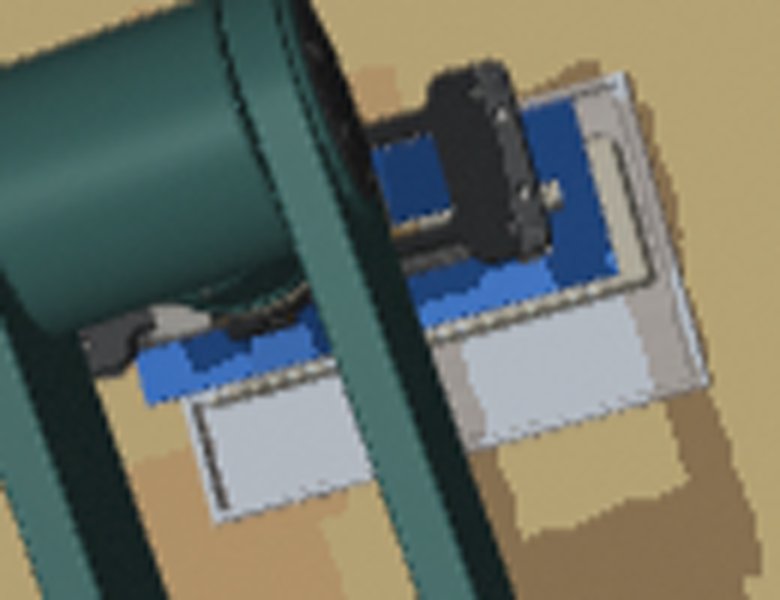

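View pics/c1.png

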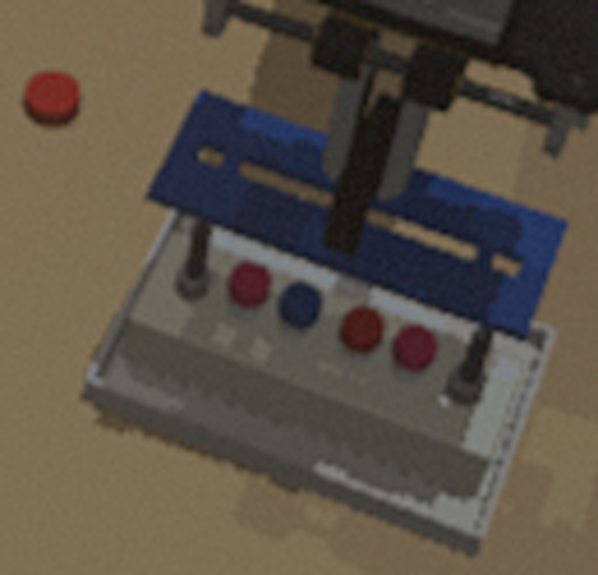

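The scene view shows the frame level above the rack, with both end holes and both pins visible. I'll measure the pin axes in the first pictures, using lateral position only, and compare the frame's holes with them in the same camera.

Run:
```python
from h import *
L=load('top0');S=load('scene0')
out=[]
for X,c in ((L,(211,262)),(L,(269,247)),(S,(372,260)),(S,(434,283))):
    u,v=c; out.append(cv2.resize(X['im'][v-13:v+13,u-16:u+16],(400,300),interpolation=cv2.INTER_NEAREST))
cv2.imwrite('pics/pins.png',np.vstack([np.hstack(out[:2]),np.hstack(out[2:])])[:,:,::-1])
# predicted outline of pins from caps-mean estimate
for X,n,m in ((L,'top',(517.2,226.3)),(S,'scene',(517.2,226.3))):
    t=np.radians(14.3); d=np.array([-np.sin(t),np.cos(t)])
    for s in (75,-75):
        p=np.array(m)+s*d
        print(n,s,p.round(1),'tip',np.round(proj(X,[*p,104]),2),'collar',np.round(proj(X,[*p,64]),2))
g=S['im'].astype(int).sum(2)
print('scene pinA'); print(g[250:272,364:382])
print('scene pinB'); print(g[272:296,426:446])
```

```text
top 75 [498.7 299. ] tip [208.5  261.64] collar [211.88 262.41]
top -75 [535.7 153.6] tip [267.84 244.96] collar [269.63 246.18]
scene 75 [498.7 299. ] tip [434.15 277.36] collar [430.71 286.69]
scene -75 [535.7 153.6] tip [372.81 254.35] collar [371.19 264.01]
scene pinA
[[303 297 307 361 317 209 182 191 191 186 202 249 295 296 315 353 341 326]
 [297 305 330 358 265 175 189 188 190 201 199 188 208 214 240 288 333 356]
 [301 302 359 309 219 269 316 319 258 188 189 197 203 192 199 199 247 286]
 [305 334 355 252 232 342 390 366 260 185 183 193 191 185 185 191 188 191]
 [306 357 313 205 291 361 380 327 218 165 164 211 287 289 220 179 182 191]
 [329 354 277 288 345 355 368 286 168 160 168 206 337 365 325 305 242 193]
 [359 296 263 346 380 368 386 269 117 131 131 224 348 374 376 377 335 301]
 [348 289 314 369 376 370 401 260  91 103  92 229 352 380 380 370 375 367]
 [303 306 358 381 371 382 360 231 103 107 102 282 364 361 367 380 372 382]
 [278 336 376 374 377 370 338 202 103 118 119 319 385 368 376 370 352 363]
 [308 364 376 371 378 380 324 180 110  98 126 323 377 376 374 368 361 374]
 [
[... 2175 characters left out ...]
 350 362
  327 321]
 [336 211 175 210 167 173 187 224 251 330 366 372 375 368 376 374 327 352
  309 321]
 [265 163 164 187 222 244 233 233 209 329 380 370 369 369 372 365 359 370
  341 359]
 [272 166 138 146 197 212 198 171 226 340 377 374 372 369 372 340 361 330
  338 366]
 [349 242 145 139 154 145 143 144 290 369 375 367 371 371 367 325 347 284
  330 349]
 [374 341 270 201 142 129 183 280 351 370 374 374 375 375 363 357 329 305
  348 327]
 [374 381 361 328 302 305 312 355 371 366 368 374 379 372 328 353 294 325
  356 307]
 [370 373 376 375 380 375 368 361 365 357 370 376 372 367 319 349 285 326
  340 291]
 [374 372 375 372 372 371 369 364 365 360 363 370 369 357 346 328 280 339
  330 285]]
```

View pics/pins.png

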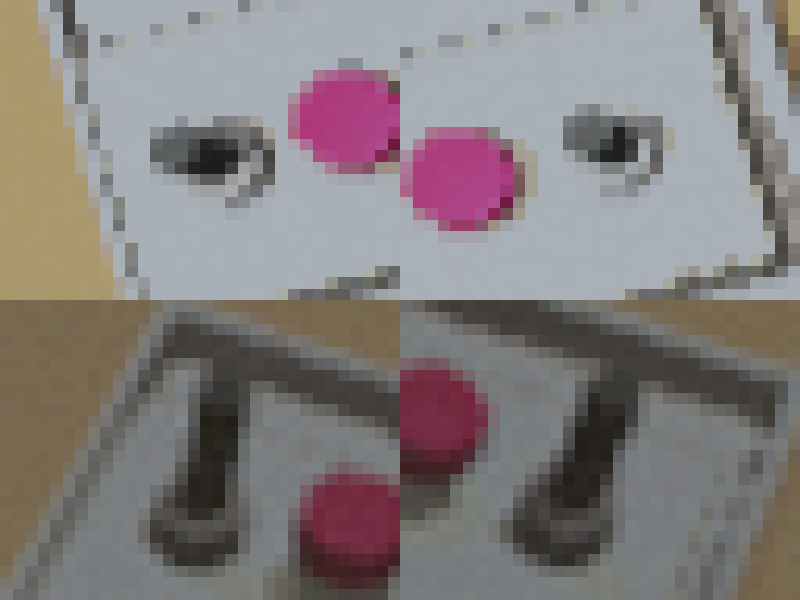

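Run:
```python
from h import *
L=load('top0')
g=L['im'].astype(int).sum(2); np.set_printoptions(linewidth=200)
print('top A cols205-221 rows 256-268'); print(g[256:268,204:219])
print('top B cols 263-275 rows240-251'); print(g[240:252,263:277])
# caps: bright top-face only, using V channel
hsv=cv2.cvtColor(L['im'],cv2.COLOR_RGB2HSV)
print(hsv[252:266,216:230,2]); print(hsv[252:266,216:230,1])
# scene1 holes
S=load('scene1'); u0,v0,u1,v1=350,215,460,290; k=8
gg=cv2.resize(S['im'][v0:v1,u0:u1],None,fx=k,fy=k,interpolation=cv2.INTER_CUBIC); h=cv2.cvtColor(gg,cv2.COLOR_RGB2HSV)
m=((h[...,0]>95)&(h[...,0]<135)&(h[...,1]>90)).astype(np.uint8); cv2.imwrite('pics/m1.png',m*255)
cs,hi=cv2.findContours(m,cv2.RETR_CCOMP,2)
for c,q in zip(cs,hi[0]):
    A=cv2.contourArea(c)/k/k
    if A>6:
        M=cv2.moments(c); u=(M['m10']/M['m00']+.5)/k-.5+u0; v=(M['m01']/M['m00']+.5)/k-.5+v0
        print('hole' if q[3]>=0 else 'outer',round(A,1),round(u,2),round(v,2),ray(S,u,v,163).round(1))
```

```text
top A cols205-221 rows 256-268
[[526 527 528 523 525 527 525 526 525 528 524 527 525 527 526]
 [527 526 525 528 526 526 527 526 527 526 527 527 525 527 465]
 [525 525 524 526 525 526 527 525 527 525 527 525 525 527 426]
 [524 525 525 524 526 432 518 510 374 391 422 474 526 526 421]
 [524 526 527 429 346 302 292 287 276 328 342 299 473 526 397]
 [527 525 528 306 278 276 226 115 148 199 325 237 344 523 506]
 [527 528 529 280 280 282 187  96  89 104 277 395 202 525 525]
 [528 526 525 436 314 215 109  87  85 182 477 427 225 526 524]
 [524 524 525 514 496 472 372 275 277 467 509 297 301 525 524]
 [522 525 525 525 527 525 493 479 479 507 377 329 493 527 525]
 [383 525 525 525 524 527 524 517 517 382 415 498 526 528 528]
 [400 525 526 527 527 525 529 523 526 496 511 525 526 528 525]]
top B cols 263-275 rows240-251
[[526 527 526 525 528 526 528 528 527 527 528 526 526 527]
 [530 526 527 529 527 528 527 527 527 527 525 527 527 526]
 [528 527 527 525 528 528 524 527 526 528 527 528 527 527]
 [527 526 527 527 433 387 474 522 499 526 526 527 528 528]
 [527 528 528 372 315 295 329 282 370 380 362
[... 1561 characters left out ...]
34 144 172 171 167 165 162 156 190  48  26 103]
 [ 20  20  86 172 171 168 166 162 160 161 156 137  30  41]
 [ 18  18  96 172 171 168 165 162 159 156 148 203  26  29]
 [ 17  21 107 171 171 165 163 159 158 156 165 153  27  13]
 [ 24  21  13  92 167 165 162 159 156 144 199  45  29  18]
 [ 11  20  20  16 141 150 161 159 153 187  81  30  29  20]
 [ 13  18  20  18  16  64 100 101  95  38  33  13  13  18]
 [ 20  20  20  18  21  13  12  13  15  13  13  18  20  21]
 [ 17  20  20  20  20  18  21  20  18  20  20  20  21  20]]
outer 40.4 395.11 270.16 [577.7 235.4 163. ]
outer 1686.0 408.63 251.75 [517.5 231.  163. ]
hole 31.8 439.36 262.09 [498.  297.9 163. ]
hole 30.1 375.41 238.54 [534.5 152.9 163. ]
```

View pics/m1.png

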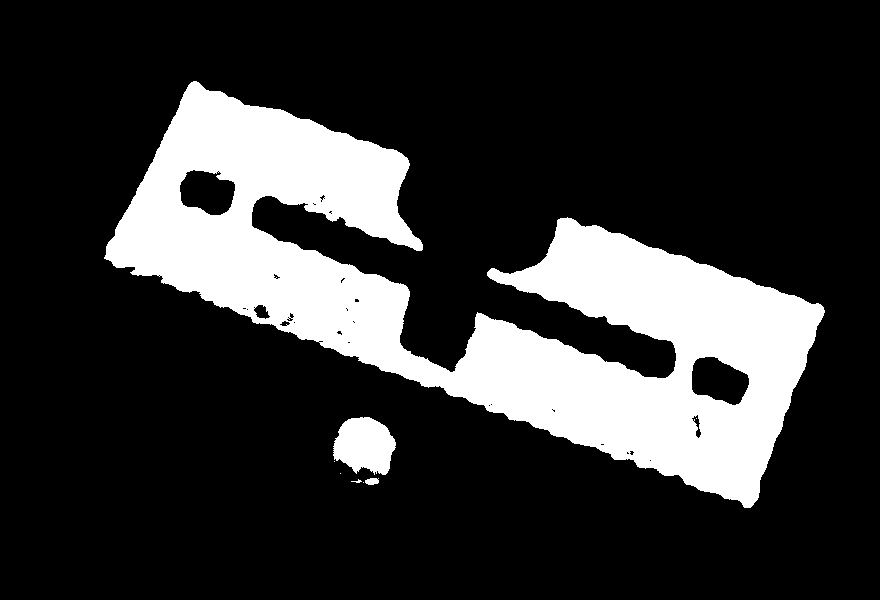

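```bash
cat >> h.py <<'E'
def blueness(L):
    im=L['im'].astype(float); return (im[...,2]-im[...,0])/(im.sum(2)+1)
def edge(L,p,q,n,z,lo=None,hi=None,N=40,w=8):
    """scan from world pts p->q (2D) along edge, normals n (unit, pointing out); return fitted signed offsets (mm) of blue->nonblue crossing"""
    B=blueness(L).astype(np.float32); o=[]
    for t in np.linspace(0,1,N):
        b=np.array(p)+t*(np.array(q)-np.array(p)); s=np.arange(-w,w+.01,.25)
        uv=np.array([proj(L,[*(b+k*np.array(n)),z]) for k in s],np.float32)
        val=cv2.remap(B,uv[:,0].reshape(1,-1),uv[:,1].reshape(1,-1),cv2.INTER_LINEAR)[0]
        th=(val[:6].mean()+val[-6:].mean())/2
        if val[:6].mean()-val[-6:].mean()<.12: continue
        i=np.where((val[:-1]>th)&(val[1:]<=th))[0]
        if len(i): i=i[0]; o.append((t,s[i]+.25*(val[i]-th)/(val[i]-val[i+1])))
    return np.array(o)
def frame_edges(L,c,yaw,z):
    t=np.radians(yaw); ex=np.array([np.cos(t),np.sin(t)]); ey=np.array([-np.sin(t),np.cos(t)]); c=np.array(c)
    for nm,p,q,n in (('+y end',-30*ex+95*ey,30*ex+95*ey,ey),('-y end',-30*ex-95*ey,30*ex-95*ey,-ey),('+x side',36*ex-90*ey,36*ex+90*ey,ex),('-x side',-36*ex-90*ey,-36*ex+90*ey,-ex)):
        o=edge(L,c+p,c+q,n,z)
        if len(o)>4:
            k=np.abs(o[:,1]-np.median(o[:,1]))<1.2; o=o[k]; f=np.polyfit(o[:,0],o[:,1],1)
            print(nm,len(o),'median',o[:,1].mean().round(2),'slope end-end',f[0].round(2),'tspan',o[:,0].min().round(2),o[:,0].max().round(2))
E
python3 - <<'E'
from h import *
print('rest top');frame_edges(load('top0'),(541.75,-171.25),-2.64,6)
print('rest scene');frame_edges(load('scene0'),(539.4,-171.4),-2.64,6)
print('now top');frame_edges(load('top1'),(517.1,226),14.3,166)
print('now scene');frame_edges(load('scene1'),(516.25,225.4),14.2,166)
E
```

```text
rest top
+y end 40 median -0.06 slope end-end 0.62 tspan 0.0 1.0
-y end 40 median -0.12 slope end-end -0.43 tspan 0.0 1.0
+x side 39 median -0.16 slope end-end -0.06 tspan 0.0 1.0
-x side 38 median 0.0 slope end-end 0.12 tspan 0.0 1.0
rest scene
+y end 40 median 2.22 slope end-end -0.05 tspan 0.0 1.0
-y end 40 median -1.25 slope end-end -0.18 tspan 0.0 1.0
+x side 37 median 1.96 slope end-end 0.06 tspan 0.0 1.0
-x side 29 median -1.17 slope end-end 0.23 tspan 0.0 1.0
now top
+y end 11 median -1.35 slope end-end -2.72 tspan 0.0 0.26
-y end 40 median 0.83 slope end-end 0.16 tspan 0.0 1.0
+x side 10 median 0.42 slope end-end 1.04 tspan 0.0 0.41
-x side 33 median -0.73 slope end-end 0.07 tspan 0.0 1.0
now scene
+y end 40 median -0.07 slope end-end -0.21 tspan 0.0 1.0
-y end 40 median -1.19 slope end-end -0.72 tspan 0.0 1.0
+x side 37 median 3.08 slope end-end 0.48 tspan 0.0 1.0
-x side 30 median -1.08 slope end-end -0.5 tspan 0.0 1.0
```

Both cameras agree: the frame has to shift about (-0.8, +1.4) mm. I'll apply that, go down to just above the tips, and look again.

Call:
send_rows:
  moves:
    - {"x": -0.0004,"y": -0.0015,"z": 0.01,"ax": 0,"ay": 0,"az": 0.1,"fingers": 1}
    - {"x": 0,"y": 0,"z": 0.014,"ax": 0,"ay": 0,"az": 0,"fingers": 1}
    - {"x": 0,"y": 0,"z": 0.014,"ax": 0,"ay": 0,"az": 0,"fingers": 1}
    - {"x": 0,"y": 0,"z": 0.008,"ax": 0,"ay": 0,"az": 0,"fingers": 1}
    - {"x": 0,"y": 0,"z": 0.003,"ax": 0,"ay": 0,"az": 0,"fingers": 1}
    - {"x": 0,"y": 0,"z": 0,"ax": 0,"ay": 0,"az": 0,"fingers": 1}
    - {"x": 0,"y": 0,"z": 0,"ax": 0,"ay": 0,"az": 0,"fingers": 1}

```text
clock: 8.95
tool_pos: [516.9, 227.4, 140.2]
orientation: [-180.0, -0.1, 14.2]
wrist_force: [0.1, 0.1, -4.1]
finger_gap: 0.166
```

Run:
```python
from h import *
for n in ('scene','top'): grab(n,n+'2')
L=load('top2');S=load('scene2')
cv2.imwrite('pics/c2.png',np.hstack([cv2.resize(X['im'][b:b+60,a:a+50],(400,480),interpolation=cv2.INTER_CUBIC) for X,a,b in ((S,350,220),(S,410,245))])[:,:,::-1])
cv2.imwrite('pics/a2.png',cv2.resize(L['im'][210:310,175:305],None,fx=6,fy=6,interpolation=cv2.INTER_CUBIC)[:,:,::-1])
s=robot.state();print(s['clock'],s['tool_pos'],s['orientation'],s['wrist_force'])
frame_edges(L,(517.2,226.6),14.2,s['tool_pos'][2]-28.5+6)
```

```text
9.05 [516.8737153  227.37105353 140.14226435] [ 1.79999966e+02 -7.31369561e-02  1.41971210e+01] [ 0.25782902  0.60697285 -5.03944212]
+y end 11 median -0.75 slope end-end -4.09 tspan 0.0 0.26
-y end 40 median 0.01 slope end-end 0.04 tspan 0.0 1.0
+x side 10 median 0.47 slope end-end 3.3 tspan 0.0 0.41
-x side 32 median -0.77 slope end-end 0.2 tspan 0.0 1.0
```

View pics/c2.png

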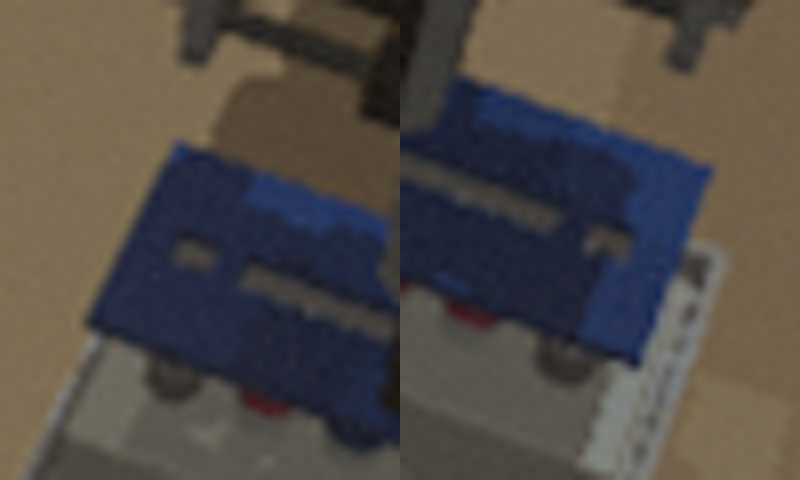

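View pics/a2.png

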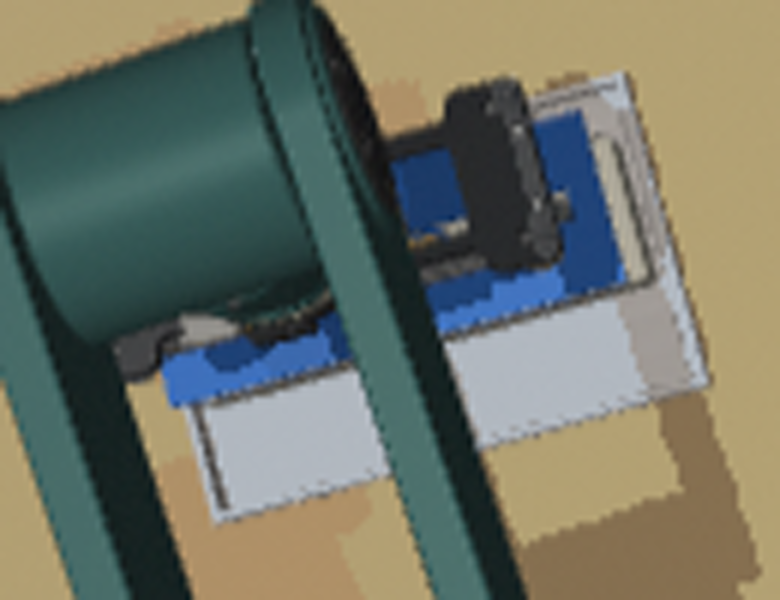

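Call:
send_rows:
  moves:
    - {"x": -0.0006,"y": 0,"z": 0.003,"ax": 0,"ay": 0,"az": 0,"fingers": 1}
    - {"x": 0,"y": 0,"z": 0.003,"ax": 0,"ay": 0,"az": 0,"fingers": 1}
    - {"x": 0,"y": 0,"z": 0.0015,"ax": 0,"ay": 0,"az": 0,"fingers": 1}
    - {"x": 0,"y": 0,"z": 0.001,"ax": 0,"ay": 0,"az": 0,"fingers": 1}
    - {"x": 0,"y": 0,"z": 0.001,"ax": 0,"ay": 0,"az": 0,"fingers": 1}
    - {"x": 0,"y": 0,"z": 0,"ax": 0,"ay": 0,"az": 0,"fingers": 1}
    - {"x": 0,"y": 0,"z": 0,"ax": 0,"ay": 0,"az": 0,"fingers": 1}

```text
clock: 9.93
tool_pos: [516.0, 227.1, 130.0]
orientation: [180.0, -0.0, 14.2]
wrist_force: [-0.3, -0.4, -4.1]
finger_gap: 0.171
```

Run:
```python
from h import *
s=robot.state();print(s['clock'],s['tool_pos'],s['orientation'],s['wrist_force'],s['ft_torque'])
L=grab('top','top3');frame_edges(L,(517.2,226.6),14.2,s['tool_pos'][2]-28.5+6)
```

```text
9.925 [515.95160337 227.13989036 130.01197719] [ 1.79996074e+02 -6.43305925e-03  1.42006308e+01] [-0.29593518 -0.36977865 -4.13102064] [ 0.04865667 -0.01661049  0.00927064]
+y end 10 median -0.69 slope end-end -5.31 tspan 0.0 0.23
-y end 40 median 0.1 slope end-end 0.04 tspan 0.0 1.0
+x side 10 median -0.74 slope end-end 4.01 tspan 0.0 0.41
-x side 33 median 0.6 slope end-end 0.01 tspan 0.0 1.0
```

No contact force with the underside about 2.5 mm below the tip level, so both pins appear to be in. I'll move back slightly along x to centre, then go down gently.

Call:
send_rows:
  moves:
    - {"x": 0.0004,"y": 0,"z": 0.001,"ax": 0,"ay": 0,"az": 0,"fingers": 1}
    - {"x": 0,"y": 0,"z": 0.001,"ax": 0,"ay": 0,"az": 0,"fingers": 1}
    - {"x": 0,"y": 0,"z": 0.001,"ax": 0,"ay": 0,"az": 0,"fingers": 1}
    - {"x": 0,"y": 0,"z": 0,"ax": 0,"ay": 0,"az": 0,"fingers": 1}

```text
clock: 10.48
tool_pos: [516.2, 227.2, 126.7]
orientation: [180.0, 0.0, 14.2]
wrist_force: [0.4, -0.7, -3.9]
finger_gap: 0.167
```

Call:
send_rows:
  moves:
    - {"x": 0,"y": 0,"z": 0.0015,"ax": 0,"ay": 0,"az": 0,"fingers": 1}
    - {"x": 0,"y": 0,"z": 0.0015,"ax": 0,"ay": 0,"az": 0,"fingers": 1}
    - {"x": 0,"y": 0,"z": 0,"ax": 0,"ay": 0,"az": 0,"fingers": 1}

```text
clock: 10.85
tool_pos: [516.2, 227.1, 123.7]
orientation: [180.0, 0.0, 14.2]
wrist_force: [0.1, 0.2, -3.8]
finger_gap: 0.167
```

Call:
send_rows:
  moves:
    - {"x": 0,"y": 0,"z": 0.003,"ax": 0,"ay": 0,"az": 0,"fingers": 1}
    - {"x": 0,"y": 0,"z": 0.003,"ax": 0,"ay": 0,"az": 0,"fingers": 1}
    - {"x": 0,"y": 0,"z": 0.003,"ax": 0,"ay": 0,"az": 0,"fingers": 1}
    - {"x": 0,"y": 0,"z": 0.003,"ax": 0,"ay": 0,"az": 0,"fingers": 1}
    - {"x": 0,"y": 0,"z": 0.002,"ax": 0,"ay": 0,"az": 0,"fingers": 1}
    - {"x": 0,"y": 0,"z": 0,"ax": 0,"ay": 0,"az": 0,"fingers": 1}

```text
clock: 11.6
tool_pos: [516.2, 227.1, 109.7]
orientation: [180.0, 0.0, 14.2]
wrist_force: [0.1, 0.3, -4.1]
finger_gap: 0.163
```

Run:
```python
from h import *
S=grab('scene','scene4')
cv2.imwrite('pics/c4.png',cv2.resize(S['im'][215:325,330:460],None,fx=5,fy=5,interpolation=cv2.INTER_CUBIC)[:,:,::-1])
s=robot.state();print(s['tool_pos'],s['orientation'],s['wrist_force'],s['ft_torque'])
```

```text
[516.30218638 227.2027503  109.91637874] [1.79994707e+02 3.85312339e-03 1.41992284e+01] [-0.72657276  0.63153218 -4.40271319] [0.01285624 0.0077092  0.00190673]
```

View pics/c4.png

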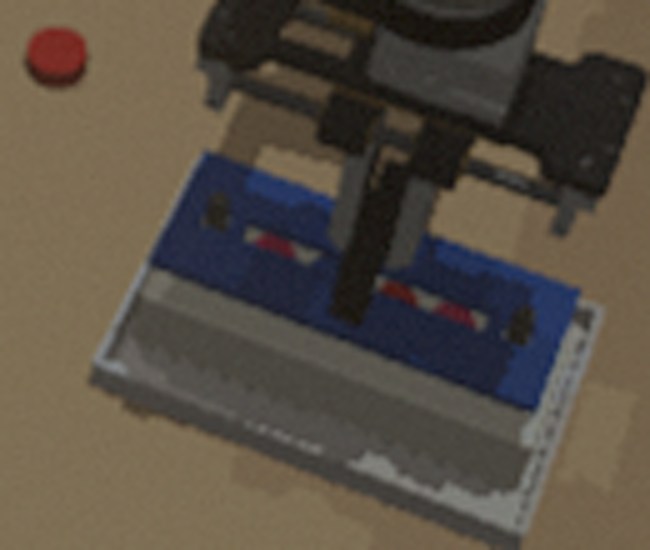

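Both pins stand up through the end holes, at crop (217,208) and (520,325), and the frame is level. Next I'll press down in small steps and watch the force.

Call:
send_rows:
  moves:
    - {"x": 0,"y": 0,"z": 0.002,"ax": 0,"ay": 0,"az": 0,"fingers": 1}
    - {"x": 0,"y": 0,"z": 0.002,"ax": 0,"ay": 0,"az": 0,"fingers": 1}
    - {"x": 0,"y": 0,"z": 0.002,"ax": 0,"ay": 0,"az": 0,"fingers": 1}
    - {"x": 0,"y": 0,"z": 0.002,"ax": 0,"ay": 0,"az": 0,"fingers": 1}
    - {"x": 0,"y": 0,"z": 0,"ax": 0,"ay": 0,"az": 0,"fingers": 1}

```text
clock: 12.28
tool_pos: [516.6, 227.3, 103.3]
orientation: [180.0, -0.1, 14.2]
wrist_force: [-2.3, -0.6, 4.2]
finger_gap: 0.167
```

Call:
send_rows:
  moves:
    - {"x": 0,"y": 0,"z": 0.002,"ax": 0,"ay": 0,"az": 0,"fingers": 1}
    - {"x": 0,"y": 0,"z": 0.002,"ax": 0,"ay": 0,"az": 0,"fingers": 1}
    - {"x": 0,"y": 0,"z": 0.002,"ax": 0,"ay": 0,"az": 0,"fingers": 1}
    - {"x": 0,"y": 0,"z": 0,"ax": 0,"ay": 0,"az": 0,"fingers": 1}

```text
clock: 12.78
tool_pos: [516.6, 227.3, 96.7]
orientation: [180.0, -0.1, 14.2]
wrist_force: [-2.6, -0.9, 4.8]
finger_gap: 0.167
```

Call:
send_rows:
  moves:
    - {"x": 0,"y": 0,"z": 0.001,"ax": 0,"ay": 0,"az": 0,"fingers": 1}
    - {"x": 0,"y": 0,"z": 0.001,"ax": 0,"ay": 0,"az": 0,"fingers": 1}
    - {"x": 0,"y": 0,"z": 0.001,"ax": 0,"ay": 0,"az": 0,"fingers": 1}
    - {"x": 0,"y": 0,"z": 0,"ax": 0,"ay": 0,"az": 0,"fingers": 1}
    - {"x": 0,"y": 0,"z": 0,"ax": 0,"ay": 0,"az": 0,"fingers": 1}

```text
clock: 13.4
tool_pos: [516.5, 227.3, 93.1]
orientation: [180.0, -0.0, 14.2]
wrist_force: [-2.4, -1.1, 4.9]
finger_gap: 0.168
```

Call:
send_rows:
  moves:
    - {"x": 0,"y": 0,"z": 0.0005,"ax": 0,"ay": 0,"az": 0,"fingers": 1}
    - {"x": 0,"y": 0,"z": 0,"ax": 0,"ay": 0,"az": 0,"fingers": 1}

```text
clock: 13.65
tool_pos: [516.5, 227.3, 92.5]
orientation: [180.0, -0.0, 14.2]
wrist_force: [-0.5, -0.6, 3.9]
finger_gap: 0.167
```

Not yet on the collars. I'll go in 0.5 mm steps until the force rises.

Call:
send_rows:
  moves:
    - {"x": 0,"y": 0,"z": 0.0005,"ax": 0,"ay": 0,"az": 0,"fingers": 1}
    - {"x": 0,"y": 0,"z": 0,"ax": 0,"ay": 0,"az": 0,"fingers": 1}

```text
clock: 13.9
tool_pos: [516.5, 227.3, 92.4]
orientation: [180.0, -0.0, 14.2]
wrist_force: [-2.1, -1.2, 6.6]
finger_gap: 0.169
```

Call:
send_rows:
  moves:
    - {"x": 0,"y": 0,"z": 0.0005,"ax": 0,"ay": 0,"az": 0,"fingers": 1}
    - {"x": 0,"y": 0,"z": 0,"ax": 0,"ay": 0,"az": 0,"fingers": 1}

```text
clock: 14.15
tool_pos: [516.6, 227.2, 92.3]
orientation: [180.0, -0.1, 14.2]
wrist_force: [-2.1, -1.8, 7.8]
finger_gap: 0.169
```

Call:
send_rows:
  moves:
    - {"x": 0,"y": 0,"z": 0.0005,"ax": 0,"ay": 0,"az": 0,"fingers": 1}
    - {"x": 0,"y": 0,"z": 0,"ax": 0,"ay": 0,"az": 0,"fingers": 1}
    - {"x": 0,"y": 0,"z": 0,"ax": 0,"ay": 0,"az": 0,"fingers": 1}

```text
clock: 14.52
tool_pos: [516.6, 227.3, 92.2]
orientation: [180.0, -0.1, 14.2]
wrist_force: [-2.5, -1.5, 8.7]
finger_gap: 0.167
```

Call:
send_rows:
  moves:
    - {"x": 0,"y": 0,"z": 0.0005,"ax": 0,"ay": 0,"az": 0,"fingers": 1}
    - {"x": 0,"y": 0,"z": 0,"ax": 0,"ay": 0,"az": 0,"fingers": 1}
    - {"x": 0,"y": 0,"z": 0,"ax": 0,"ay": 0,"az": 0,"fingers": 1}

```text
clock: 14.9
tool_pos: [516.6, 227.3, 92.0]
orientation: [180.0, -0.1, 14.2]
wrist_force: [-3.3, -1.6, 9.9]
finger_gap: 0.168
```

Run:
```python
from h import *
s=robot.state();print(s['tool_pos'],s['orientation'],s['wrist_force'],s['ft_torque'])
```

```text
[516.59970925 227.27783908  92.0362207 ] [ 1.79996064e+02 -7.50090033e-02  1.41981496e+01] [-3.31166211 -1.6142151   9.8999239 ] [-0.2419847   0.7723073   0.01182186]
```

Call:
send_rows:
  moves:
    - {"x": 0,"y": 0,"z": 0.0005,"ax": 0,"ay": 0,"az": 0,"fingers": 1}
    - {"x": 0,"y": 0,"z": 0.0005,"ax": 0,"ay": 0,"az": 0,"fingers": 1}
    - {"x": 0,"y": 0,"z": 0.0005,"ax": 0,"ay": 0,"az": 0,"fingers": 1}
    - {"x": 0,"y": 0,"z": 0.0005,"ax": 0,"ay": 0,"az": 0,"fingers": 1}
    - {"x": 0,"y": 0,"z": 0,"ax": 0,"ay": 0,"az": 0,"fingers": 1}
    - {"x": 0,"y": 0,"z": 0,"ax": 0,"ay": 0,"az": 0,"fingers": 1}

```text
clock: 15.65
tool_pos: [516.7, 227.3, 91.6]
orientation: [180.0, -0.1, 14.2]
wrist_force: [-4.9, -1.1, 14.6]
finger_gap: 0.17
```

Run:
```python
from h import *
s=robot.state();print(s['tool_pos'],s['wrist_force'],s['ft_torque'])
S=grab('scene','scene5'); L=grab('top','top5')
cv2.imwrite('pics/c5.png',cv2.resize(S['im'][215:325,330:460],None,fx=5,fy=5,interpolation=cv2.INTER_CUBIC)[:,:,::-1])
P=pts(S); B=blueness(S)>.15
m=B&(P[...,2]>40)&(P[...,2]<110)&(abs(P[...,0]-517)<80)&(abs(P[...,1]-226)<110)
m=cv2.erode(m.astype(np.uint8),np.ones((3,3)))>0
Q=P[m]; t=np.radians(14.2); x=(Q[:,0]-517)*np.cos(t)+(Q[:,1]-226.5)*np.sin(t); y=-(Q[:,0]-517)*np.sin(t)+(Q[:,1]-226.5)*np.cos(t)
A=np.c_[x,y,np.ones(len(x))]; c=np.linalg.lstsq(A,Q[:,2],rcond=None)[0]; r=Q[:,2]-A@c; k=abs(r)<6; c=np.linalg.lstsq(A[k],Q[k,2],rcond=None)[0]
print('plate plane slopes deg',np.degrees(c[:2]),'z',c[2],len(x),r.std())
```

```text
[516.71345094 227.29054442  91.58989069] [-4.87933424 -1.12866455 14.5616491 ] [-0.42979786  1.2470952   0.02330386]
plate plane slopes deg [-0.00446042 -0.07002713] z 69.33661562526983 830 1.7980152162098495
```

View pics/c5.png

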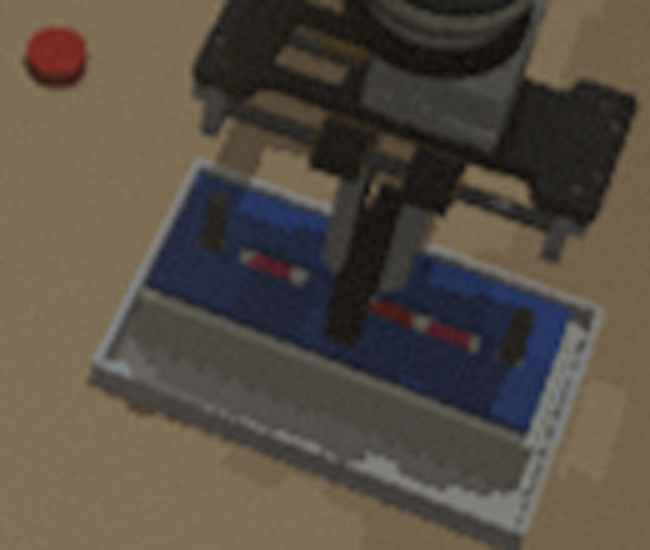

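The frame is level (slope under 0.1°) with its plate top at 69.3 mm. The force rise of about 12 N/mm matches both sprung pins carrying it on their collars. I'll ease the load, open the fingers partway, and retreat straight up.

Call:
send_rows:
  moves:
    - {"x": 0,"y": 0,"z": -0.001,"ax": 0,"ay": 0,"az": 0,"fingers": 1}
    - {"x": 0,"y": 0,"z": -0.001,"ax": 0,"ay": 0,"az": 0,"fingers": 1}
    - {"x": 0,"y": 0,"z": -0.001,"ax": 0,"ay": 0,"az": 0,"fingers": 1}
    - {"x": 0,"y": 0,"z": 0,"ax": 0,"ay": 0,"az": 0,"fingers": 1}
    - {"x": 0,"y": 0,"z": 0,"ax": 0,"ay": 0,"az": 0,"fingers": 1}

```text
clock: 16.38
tool_pos: [516.6, 227.3, 91.7]
orientation: [180.0, -0.0, 14.2]
wrist_force: [-2.7, -0.6, 6.0]
finger_gap: 0.168
```

Call:
send_rows:
  moves:
    - {"x": 0,"y": 0,"z": -0.001,"ax": 0,"ay": 0,"az": 0,"fingers": 1}
    - {"x": 0,"y": 0,"z": 0,"ax": 0,"ay": 0,"az": 0,"fingers": 1}
    - {"x": 0,"y": 0,"z": 0,"ax": 0,"ay": 0,"az": 0,"fingers": 0.6}
    - {"x": 0,"y": 0,"z": 0,"ax": 0,"ay": 0,"az": 0,"fingers": 0.55}
    - {"x": 0,"y": 0,"z": 0,"ax": 0,"ay": 0,"az": 0,"fingers": 0.55}
    - {"x": 0,"y": 0,"z": 0,"ax": 0,"ay": 0,"az": 0,"fingers": 0.55}
    - {"x": 0,"y": 0,"z": 0,"ax": 0,"ay": 0,"az": 0,"fingers": 0.55}

```text
clock: 17.25
tool_pos: [516.3, 227.2, 92.4]
orientation: [180.0, -0.0, 14.2]
wrist_force: [-0.3, -0.3, 0.4]
finger_gap: 0.451
```

Call:
send_rows:
  moves:
    - {"x": 0,"y": 0,"z": -0.005,"ax": 0,"ay": 0,"az": 0,"fingers": 0.55}
    - {"x": 0,"y": 0,"z": -0.015,"ax": 0,"ay": 0,"az": 0,"fingers": 0.55}
    - {"x": 0,"y": 0,"z": -0.02,"ax": 0,"ay": 0,"az": 0,"fingers": 0.55}
    - {"x": 0,"y": 0,"z": -0.02,"ax": 0,"ay": 0,"az": 0,"fingers": 0.55}
    - {"x": 0,"y": 0,"z": -0.02,"ax": 0,"ay": 0,"az": 0,"fingers": 0.55}
    - {"x": 0,"y": 0,"z": -0.02,"ax": 0,"ay": 0,"az": 0,"fingers": 0.55}
    - {"x": 0,"y": 0,"z": -0.02,"ax": 0,"ay": 0,"az": 0,"fingers": 0.55}
    - {"x": -0.03,"y": 0,"z": -0.02,"ax": 0,"ay": 0,"az": 0,"fingers": 0.55}
    - {"x": -0.04,"y": 0,"z": 0,"ax": 0,"ay": 0,"az": 0,"fingers": 0.55}
    - {"x": -0.04,"y": 0,"z": 0,"ax": 0,"ay": 0,"az": 0,"fingers": 0.55}
    - {"x": -0.04,"y": 0,"z": 0,"ax": 0,"ay": 0,"az": 0,"fingers": 0.55}
    - {"x": -0.03,"y": 0,"z": 0,"ax": 0,"ay": 0,"az": 0,"fingers": 0.55}
    - {"x": 0,"y": 0,"z": 0,"ax": 0,"ay": 0,"az": 0,"fingers": 0.55}
    - {"x": 0,"y": 0,"z": 0,"ax": 0,"ay": 0,"az": 0,"fingers": 0.55}

```text
clock: 19.0
tool_pos: [342.6, 183.3, 233.3]
orientation: [-180.0, -0.1, 14.2]
wrist_force: [-0.0, 0.4, -0.1]
finger_gap: 0.446
```

Run:
```python
from h import *
s=robot.state();print(s['clock'],s['tool_pos'],s['wrist_force'])
S=grab('scene','scene6'); L=grab('top','top6')
cv2.imwrite('pics/c6.png',np.hstack([cv2.resize(S['im'][225:325,340:460],(400,333),interpolation=cv2.INTER_CUBIC),cv2.resize(L['im'][210:310,185:305],(400,333),interpolation=cv2.INTER_CUBIC)])[:,:,::-1])
for X,n in ((S,'scene'),(L,'top')):
    P=pts(X); B=blueness(X)>.15
    m=B&(P[...,2]>40)&(P[...,2]<100)&(abs(P[...,0]-517)<80)&(abs(P[...,1]-226)<110)
    m=cv2.erode(m.astype(np.uint8),np.ones((3,3)))>0
    Q=P[m]; t=np.radians(14.2); x=(Q[:,0]-517)*np.cos(t)+(Q[:,1]-226.5)*np.sin(t); y=-(Q[:,0]-517)*np.sin(t)+(Q[:,1]-226.5)*np.cos(t)
    A=np.c_[x,y,np.ones(len(x))]; k=np.ones(len(x),bool)
    for _ in range(3):
        c=np.linalg.lstsq(A[k],Q[k,2],rcond=None)[0]; r=Q[:,2]-A@c; k=abs(r)<4
    print(n,'slopes deg',np.degrees(c[:2]).round(2),'z',c[2].round(2),k.sum())
d=cv2.absdiff(load('top0')['im'],L['im']).max(2);
```

```text
19.0 [342.5981891  183.28083661 233.33872816] [-0.01203258  0.36406485 -0.05174315]
scene slopes deg [0.27 0.01] z 69.99 1000
top slopes deg [ 0.07 -0.01] z 69.53 969
```

View pics/c6.png

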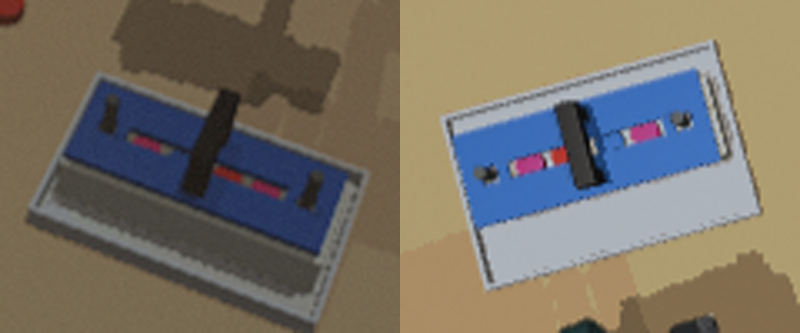

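View pics/top6.png

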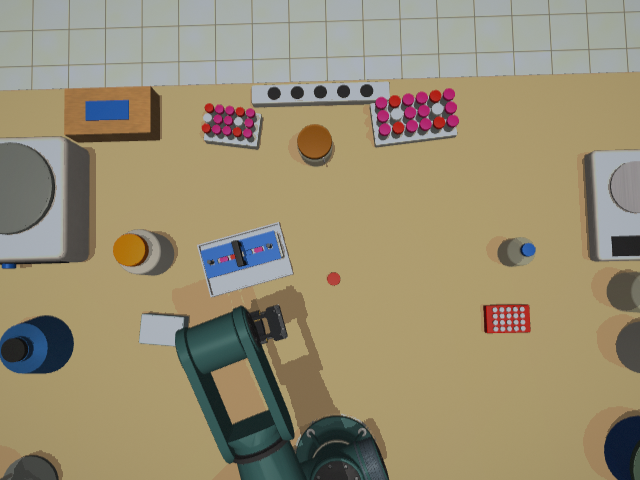

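The frame sits level with its plate top at 69.5–70.0 mm (70 expected when home) and both pins through the holes. The bystanders haven't moved and the gripper is clear.

```bash
python3 -c "
from cell import robot
print(robot.finish_job())"
```

```text
the job is handed in; nothing more can be done
None
```

The frame is hung on both pins of the rack and pressed down onto the pin collars. I let go of it and handed the job in after about 19 s of robot time; the hand-in gave no verdict.

- **Alignment:** Above the pins, both cameras agreed on a correction of about 1.6 mm. After applying it, the frame went down over both pins with no contact force.
- **Pressing:** The tubes resisted with about 9 N. The force then rose as the sprung pins took load, about as both collars together would. The highest reading between steps was about 15 N, or about 19 N of actual push with the frame's own weight added, well under the 40 N limit. Forces were only read between steps, so a brief peak in between would not show.
- **Level and height:** After release, the plate top measured 69.5 mm (top camera) and 70.0 mm (scene camera), against 70 mm when fully home. Tilt was at most 0.1° in the top camera. The scene camera showed 0.27° across the narrow side, which I take to be depth noise.
- **Surroundings:** Both pins show through their holes in the last picture. By eye, everything else on the bench is where it was. The gripper is clear, with the wrist force near zero.
- **Not measured directly:** I did not measure how far each tube is pushed in; that follows from the plate's height and level.
- **Refused calls:** The first two move calls were refused because each row needs every field filled in; nothing moved.

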